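# Hang the torque driver in the yoke of the spring balancer arm

## Task

Take the blue torque driver out of its bench rest and hang it upright in the forked yoke of the spring-balanced swing arm, its steel collar down inside the yellow rim. The arm sinks under the driver's weight: go down with it and let go only once the arm carries the driver by itself and has settled, so that it neither drops nor springs up; be gentle with the arm and leave the other things alone.

Things in the scene. Friction and masses are not known exactly. Their poses are not given: they have to be found in the camera images.
- torque_driver: Straight cordless torque driver, upright, bit down, round about its z, 195 mm long; mass 0.35 to 0.68 kg, differs from run to run. Origin at the bit tip, z up. Heights from the tip: black torque ring 34 mm across at 34-53 mm, neck 24 mm across at 53-95, steel collar 48 mm across at 95-103, shoulder 39 mm across to 114, blue ribbed grip 34 mm across at 114-188, cap to 195. Hold it by the grip.
- driver_collar (a point): Centre of the underside of the driver's steel collar, on the driver's axis 95 mm above the bit tip; z along the driver.
- driver_rest: Fixed bench rest: 84 mm square steel foot with an upright aluminium tube, 50 mm outside, 42 mm bore, rim 108 mm above the bench; origin on the bench under the tube. At the start the driver hangs in the tube by its collar, bit tip 13 mm above the bench, so it must rise 97 mm or more to come clear.
- balancer_swing (a joint): Swing of the spring-balanced arm about its upright column, rad; at 0 the arm points to world -x, give or take 0.06 rad; positive is anticlockwise from above, so that the arm points slantwise towards -x and -y; light friction holds it where it is.
- rear_pivot (a point): Upper rear pivot of the arm, 211 mm above the bench, 18 mm ahead of the axis of its fixed steel column, at the back of the bench. Two parallel bars, 270 mm between pivots, keep the yoke level, so the yoke comes down on an arc of radius 270 mm. With q the joint balancer_arm, the yoke's front pivot lies 270 mm x cos(0.28 - q) ahead of this pivot and 270 mm x sin(0.28 - q) above it.
- balancer_arm (a joint): How far the arm has sunk, rad: 0 unladen against its upper stop, bars 0.28 rad above level; lower stop 0.62. The spring holds the yoke up with about 1.2 N at the stop and yields a further 20 mm or so per newton, weakly damped, so it bobs. The hanging driver settles between 0.15 and 0.45 rad (40 to 120 mm down), by its mass; there the driver weighs nothing in the hand.
- yoke_seat (a point): Centre of the yoke's seat face, where the collar's underside comes to lie; about 275 mm above the bench unladen, moves with the arm. z up; -x points out of the slot's mouth, along the arm away from the column. It lies 46 mm ahead of the front pivot and 10 mm below it.
- balancer_yoke: Grey forked yoke, plate 8 mm thick below the seat face. Slot 30 mm wide, ending 15 mm behind the seat centre, open in front between yellow horns that reach 50 mm ahead of it. A yellow rim, 54 mm inside, stands 5 mm above the seat face, open only at the mouth. The neck goes in sideways, collar above the rim, then down; the torque ring cannot pass from above. Origin at the front upper pivot.
- red_case: Red case, 79x148x39 mm, lying on the bench near the robot, a bystander; origin at its underside centre.
- tape_green: Green tape roll, 63 mm across, 19 mm high, lying on the bench, a bystander; origin at its underside centre.

How it is judged:
On the way, in this order (a step that is already met when the one before it is completed fails the run):
1. the driver is lifted clear of its rest (z of torque_driver in the frame of driver_rest above 0.105 m), for 0.1 s.
2. the driver's collar is in the yoke and the arm has sunk under it (horizontal distance between driver_collar and yoke_seat below 0.0065 m and z of driver_collar in the frame of yoke_seat between -0.004 and 0.0035 m and angle between torque_driver's own z axis and vertical below 0.12 rad and value of joint balancer_arm above 0.1 rad), for 0.2 s.
At the end, for the whole second after the job is handed in: The driver hangs upright (within 7 degrees) in the yoke, collar on the seat face within 4 mm and within 6.5 mm of its centre, the arm has sunk under it by 0.1 to 0.55 rad, and both are at rest (arm under 0.12 rad/s, driver under 0.04 m/s), let go (all of step 2 and value of joint balancer_arm below 0.55 rad and velocity of joint balancer_arm between -0.12 and 0.12 rad/s and linear speed of torque_driver below 0.04 m/s); the robot touches nothing.
It fails at once if the arm drops or springs up, faster than 0.36 rad/s (about 100 mm/s) (velocity of joint balancer_arm above 0.36 rad/s or velocity of joint balancer_arm below -0.36 rad/s).
It fails at once if the driver is forced against the yoke with more than 20 N (contact force between torque_driver and balancer_yoke above 20 N).
It fails at once if the robot itself pushes on the yoke with more than 10 N (contact force between any of the arm, the fingers and balancer_yoke above 10 N).
It fails at once if the driver tips by more than 30 degrees (angle between torque_driver's own z axis and vertical above 0.52 rad).
It fails at once if the red case or the green tape roll is moved by more than 30 mm (distance of any of red_case, tape_green from where it was at the start of the episode above 0.03 m).
It also fails if it takes over 53 s, if anything falls off the work surface, if the arm or the gripper's body presses on something with over 40 N, if the wrist force passes 120 N, or if a joint passes its speed limit or range.

## Robot

A 6-joint arm with a two-finger parallel gripper is mounted at the origin on a cart in front of the work surface, level with it; the furniture and walls round the work are solid. World frame = base frame: x ahead of the robot, y to its left, z up, the work surface at z = 0. Lengths are in m, angles in rad, forces in N, time in s.
With the tool pointing down it reaches from about 0.35 to 0.975 m from the base axis. Payload 7.1 kg.
Tool frame: the origin (TCP) lies midway between the tips of the shut fingers; the grasp point (between the pads) lies 19 mm behind it; z points along the fingers, y is the line along which they close (so a half turn about z gives the same grasp; the last joint's range is limited). The gripper opens to 88 mm and grips with 3 to 60 N. Pads are 20 mm wide; open, the fingers measure 115 mm over their backs; the gripper's body (75 mm by 178 mm) begins 61 mm behind the grasp point.
Start: joints at [-1.358, 0.423, 1.63, -0, 1.089, -0.019], TCP at [0.144, -0.608, 0.223] pointing down, gripper open.
Joint ranges: [-3, 3], [-0.9, 2.11], [0.09, 2.58], [-1.31, 4.45], [0.11, 2.69], [-2.54, 2.54]. Speed limits (rad/s): [2.39, 2.39, 3.01, 3.14, 3.14, 3.14].

## Interface

Orientations are given as a unit quaternion [w, x, y, z].
In Python, from station import move_pose, movel, movej, command_gripper, wait, inverse_kinematics, read_camera, camera_info, MotionError, job_done, get_time, get_joint_pos, get_qvel, get_effort, get_tcp_pos, get_ee_rot, get_ft_force, get_ft_torque, get_grip_width, get_finger_force gives the robot as it stands. Calls block until the motion is done:
- move_pose(position, orientation): joint-space move of the TCP to a pose.
- movel(position, frame=None, v=0.15, until_force=None): straight line of the TCP; frame=None keeps the orientation; v is the mean speed in m/s. With until_force (N) it stops when the force on the tool has changed by that much, and returns True; else False.
- movej(angles): joint-space move.
- command_gripper(opening): opening from 0.0 (shut) to 1.0 (fully open); the grip force is fixed at half the most; returns when the fingers have stopped.
- wait(seconds).
- inverse_kinematics(position, orientation): joint angles nearest the present ones, or None.
- read_camera(name): name is "scene" or "top" or "wrist"; returns the picture (400x640x3 uint8, red, green, blue); there is no depth.
- camera_info(name): a dict with "intrinsics" (3x3 intrinsics, pixels), "dist" ([k1, k2, p1, p2, k3] as OpenCV has them; the pictures are not rectified), "T" (4x4, takes a point from camera to world coordinates); the wrist camera has in their place "tool_from_camera" (4x4, takes a point from camera to tool coordinates, whose origin is the TCP and whose axes are the flange's). Camera axes: x right, y up, looking along -z (the intrinsics and any distortion apply to the point x, -y, -z); pixel columns grow to the right and rows downward; lengths in m; the calibration is good to about 2 mm. A picture is of the moment at which its call begins: read the wrist's pose just before it. camera_info takes no time and is no camera call.
A pose or a line that the arm cannot do raises MotionError and nothing moves.
- job_done(): hands the job in; it is judged then, once.
Readings, each from a call of its own:
- get_time(): time.
- get_joint_pos(): joint angles.
- get_qvel(): joint speeds.
- get_effort(): joint torques, N m.
- get_tcp_pos(): TCP position.
- get_ee_rot(): TCP orientation.
- get_ft_force(): force on the tool from outside, world axes, zero at the start.
- get_ft_torque(): the same for the moment, N m.
- get_grip_width(): opening from 0.0 (shut) to 1.0 (fully open).
- get_finger_force(): force on a finger pad.
Only numpy, scipy, OpenCV 4.12 (cv2) and the standard library are available. Lean on these libraries where they do the work, as an engineer would, in place of code of your own. Each camera call takes 0.05 s, during which the arm holds its last target. There are 200 camera calls.

## Working session

There is one attempt and no reset: what is moved stays moved. The work goes in short steps, each a Python script; the robot and the scene stay as the last script left them, time stands still between calls to the robot, and variables do not carry over. Pictures are saved under pics/ and viewed, at most 10 in all, crops included, and the job is handed in when it is done.

```bash
mkdir -p pics; python3 - <<'E'
from station import *
import cv2,numpy as np
for n in ("scene","top"):
    im=read_camera(n); cv2.imwrite(f"pics/{n}0.png",im[:,:,::-1])
    c=camera_info(n); print(n,np.round(c["intrinsics"],1).tolist(),np.round(c["dist"],3),np.round(c["T"],3).tolist())
print(np.round(camera_info("wrist")["tool_from_camera"],3).tolist(),get_ee_rot(),get_time(),get_ft_force())
E
```

```text
scene [[395.8, 0.0, 315.0], [0.0, 395.8, 197.9], [0.0, 0.0, 1.0]] [-0.035  0.     0.     0.     0.   ] [[-0.895, 0.262, -0.362, 0.182], [-0.446, -0.52, 0.728, 0.823], [0.002, 0.813, 0.582, 0.827], [0.0, 0.0, 0.0, 1.0]]
top [[385.6, 0.0, 330.5], [0.0, 385.6, 198.0], [0.0, 0.0, 1.0]] [-0.091  0.     0.     0.     0.   ] [[-0.011, 0.997, -0.078, 0.495], [-1.0, -0.009, 0.028, 0.019], [0.027, 0.078, 0.997, 1.276], [0.0, 0.0, 0.0, 1.0]]
[[0.002, 0.963, 0.269, 0.073], [1.0, -0.001, -0.001, 0.001], [-0.001, 0.269, -0.963, -0.162], [0.0, 0.0, 0.0, 1.0]] [-6.74206585e-04  9.93289191e-01  1.15655188e-01 -8.11204364e-05] 0.1 [-0.17656486 -0.14748005 -0.86221257]
```

View pics/scene0.png

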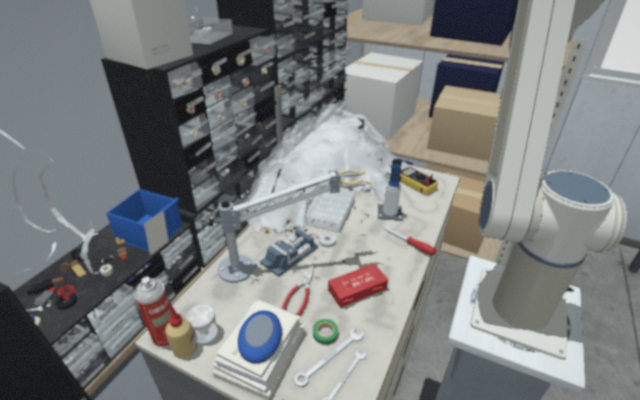

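View pics/top0.png

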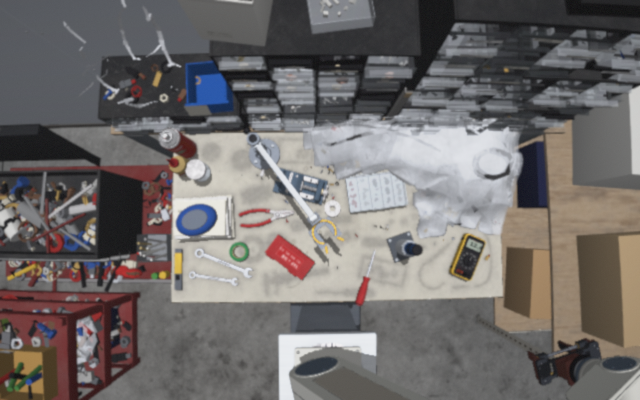

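The scene view shows the driver upright in its rest at about (394,185), the yoke at (350,180) and the column at (235,265). The top view shows the driver at (407,248), the yoke at (326,236) and the column at (262,150). I'll look at enlarged crops next.

```bash
cat > h.py <<'E'
import numpy as np,cv2
from station import *
from scipy.spatial.transform import Rotation as R
def rot(): 
    w,x,y,z=get_ee_rot(); return R.from_quat([x,y,z,w]).as_matrix()
def wristT():
    T=np.eye(4);T[:3,:3]=rot();T[:3,3]=get_tcp_pos()
    return T@np.array(camera_info("wrist")["tool_from_camera"])
def ray(n,uv,T=None):
    c=camera_info(n);T=np.array(c["T"]) if T is None else T
    p=cv2.undistortPoints(np.array([[uv]],float),np.array(c["intrinsics"]),np.array(c["dist"]))[0,0]
    d=T[:3,:3]@np.array([p[0],-p[1],-1]);return T[:3,3],d/np.linalg.norm(d)
def onz(n,uv,z,T=None):
    o,d=ray(n,uv,T);return o+d*(z-o[2])/d[2]
def proj(n,P,T=None):
    c=camera_info(n);T=np.array(c["T"]) if T is None else T
    q=(np.linalg.inv(T)@np.c_[np.atleast_2d(P),np.ones(len(np.atleast_2d(P)))].T)[:3]*np.array([[1],[-1],[-1]])
    return cv2.projectPoints(q.T.copy(),np.zeros(3),np.zeros(3),np.array(c["intrinsics"]),np.array(c["dist"]))[0][:,0]
def tri(rays):
    A=sum(np.eye(3)-np.outer(d,d) for o,d in rays);b=sum((np.eye(3)-np.outer(d,d))@o for o,d in rays)
    return np.linalg.solve(A,b)
def quat(yaw): # tool down, tool y axis at angle yaw from world y
    q=(R.from_euler('z',yaw)*R.from_quat([1,0,0,0])).as_quat();return [q[3],q[0],q[1],q[2]]
E
python3 - <<'E'
from h import *
t=cv2.imread("pics/top0.png");s=cv2.imread("pics/scene0.png")
a=cv2.resize(t[120:280,230:430],(800,640))[:600]
b=cv2.resize(s[140:290,205:405],(800,600),interpolation=cv2.INTER_CUBIC)
cv2.imwrite("pics/tc.png",a);cv2.imwrite("pics/sc.png",b)
for n,im in(("top",t),("scene",s)):
    h=cv2.cvtColor(im,cv2.COLOR_BGR2HSV)
    for nm,lo,hi in(("blue",(100,100,30),(125,255,255)),("yel",(15,80,80),(32,255,255))):
        m=cv2.inRange(h,np.array(lo),np.array(hi))
        k,l,st,c=cv2.connectedComponentsWithStats(m)
        for i in range(1,k):
            if st[i,4]>15 and 290<c[i][0]<450 and 130<c[i][1]<280: print(n,nm,st[i],c[i].round(1))
print(onz("top",(407,247),.2),onz("top",(402,247),0),onz("top",(326,235),.275),onz("top",(252,139),.2))
E
```

```text
top blue [405 244   9  10  55] [408.9 247.7]
top yel [320 219  17  16  53] [329.8 224.4]
top yel [312 225  12  19  50] [315.1 235.5]
top yel [337 237   7   4  18] [340.1 238.4]
top yel [325 246   3   7  17] [326. 249.]
scene blue [389 163  11  24 181] [394.9 174.5]
scene yel [400 173  38  22 330] [418.4 184.5]
scene yel [348 181  13   3  17] [354.4 182.4]
[ 0.43910739 -0.22395379  0.2       ] [ 0.42906319 -0.25227417  0.        ] [0.47686722 0.00364754 0.275     ] [0.74826204 0.20970741 0.2       ]
```

View pics/tc.png

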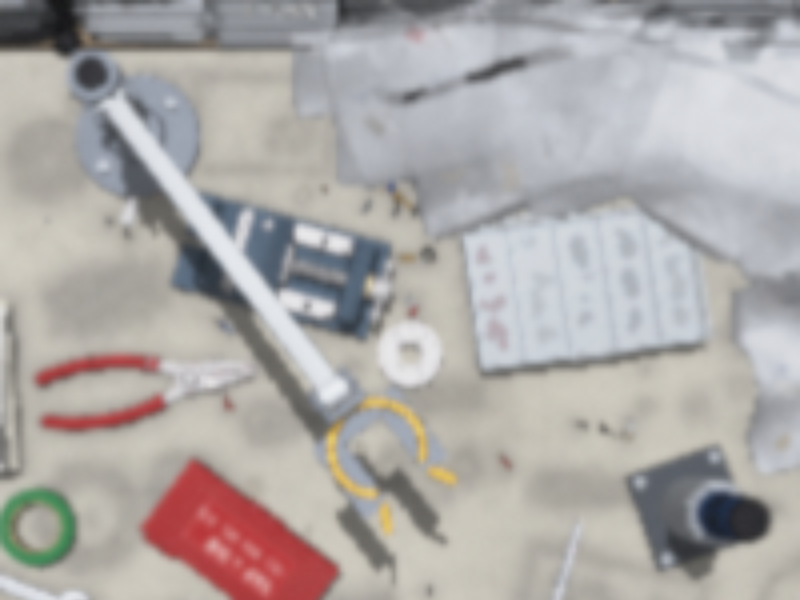

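View pics/sc.png

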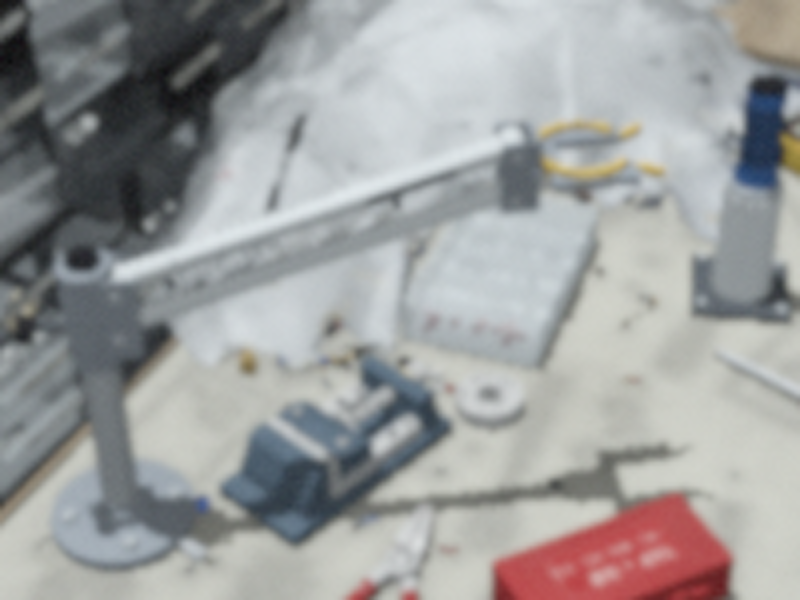

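Crop scale is 4. In top pixels the foot centre is about (402,247.5), the cap (418,249.5), the rim ring centre (324.5,232.5) and the column base (264,154). The arm points slantwise to -x,-y, with the slot mouth towards lower right. I'll take closer looks with the wrist camera.

```bash
python3 - <<'E'
from h import *
foot=onz("top",(402,247.5),.008); cap=onz("top",(418,249.5),.208)
seat=onz("top",(324.5,232.5),.28); col=onz("top",(264.2,153.7),.005); colt=onz("top",(253,138.7),.23)
print(foot,cap,seat,col,colt)
d=seat-colt;print("dist",np.linalg.norm(d[:2]),"swing",np.arctan2(-d[1],-d[0]))
s=ray("scene",(205+768/4,140+85/4));print("cap tri",tri([s,ray("top",(418,249.5))]))
sw=np.arctan2(-d[1],-d[0]);print(sw)
try:
    yaw=-0.2
    drv=np.array([*(cap[:2]),0]) 
    for i,(p,z,yw) in enumerate([(cap,.36,0.),(seat,.42,sw)]):
        for off in((0,0),(-.05,0)) if i==0 else ((0,0),(-.04,-.02)):
            move_pose([p[0]+off[0],p[1]+off[1],z],quat(yw)); wait(.3)
            T=wristT();im=read_camera("wrist");n=f"w{i}{'a' if off[0]==0 else 'b'}"
            cv2.imwrite(f"pics/{n}.png",im[:,:,::-1]);np.save(n+".npy",T)
            print(n,get_tcp_pos(),rot()[:,0].round(3),get_joint_pos(),get_time())
except MotionError as e: print(e)
a=[cv2.imread(f"pics/w{k}.png") for k in("0a","0b","1a","1b")]
cv2.imwrite("pics/wm.png",cv2.resize(np.vstack([np.hstack(a[:2]),np.hstack(a[2:])]),(800,500)))
E
```

```text
[ 0.42783207 -0.25054032  0.008     ] [ 0.43206046 -0.25303911  0.208     ] [0.48341457 0.00751984 0.28      ] [0.74388461 0.2030591  0.005     ] [0.74200219 0.20162705 0.23      ]
dist 0.32333445212974904 swing 0.6439130480837099
cap tri [ 0.43096095 -0.25576126  0.19799894]
0.6439130480837099
w0a [ 0.43191646 -0.25335399  0.35984977] [ 1.    -0.001 -0.   ] [-5.54268484e-01  9.55998394e-02  1.74386413e+00  1.21400445e-05
  1.30240176e+00  1.01716031e+00] 2.1917
w0b [ 0.38256416 -0.25301873  0.35986219] [ 1.     0.001 -0.   ] [-6.10297592e-01  2.26487151e-02  1.82222403e+00  2.92146020e-05
  1.29693686e+00  9.59939228e-01] 2.8583
w1a [0.48334972 0.00684631 0.41988746] [ 0.801  0.599 -0.   ] [-1.04268754e-02  2.55701212e-02  1.68816415e+00 -4.67300606e-05
  1.42805141e+00  9.17846969e-01] 4.3083
w1b [ 0.44384984 -0.01228168  0.41984478] [ 0.8    0.601 -0.   ] [-5.44978821e-02 -4.45205576e-02  1.75754859e+00  4.38980978e-05
  1.42887653e+00  8.72027390e-01] 4.9583
```

View pics/wm.png

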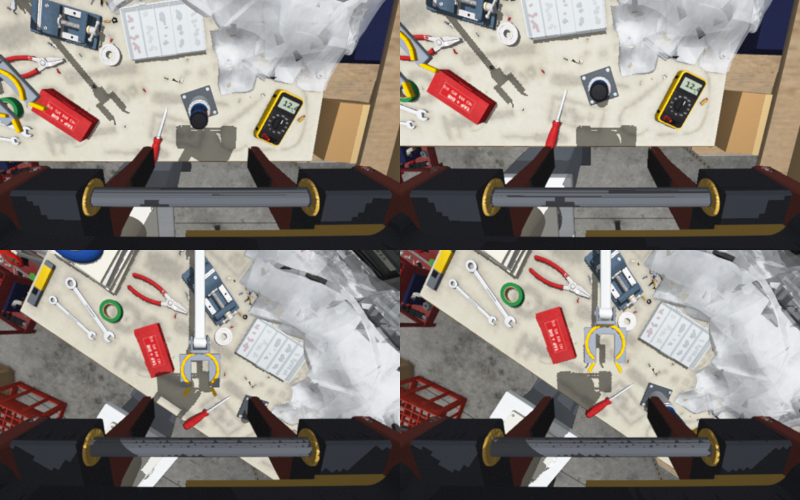

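The wrist views show the driver at about (318,192) in w0a, with cap and foot visible, and the yoke ring at about (320,190) in w1a and (326,155) in w1b. The arm is vertical in the image, so the swing estimate is good. I'll refine on full-resolution crops.

```bash
python3 - <<'E'
from h import *
def crop(n,cx,cy,w=50,hh=50): 
    return cv2.resize(cv2.imread(f"pics/{n}.png")[cy-hh:cy+hh,cx-w:cx+w],(400,400))[:300*2]
o=[cv2.resize(cv2.imread(f"pics/{n}.png")[y-36:y+36,x-48:x+48],(400,300),interpolation=cv2.INTER_CUBIC) for n,x,y in(("w0a",318,180),("w0b",318,144),("w1a",320,190),("w1b",328,158))]
cv2.imwrite("pics/wc.png",np.vstack([np.hstack(o[:2]),np.hstack(o[2:])]))
for n,z in(("w1a",.28),("w1b",.28)):
    T=np.load(n+".npy");im=cv2.imread(f"pics/{n}.png");h=cv2.cvtColor(im,cv2.COLOR_BGR2HSV)
    m=cv2.inRange(h,np.array((18,120,100)),np.array((32,255,255)));k,l,st,c=cv2.connectedComponentsWithStats(m)
    keep=[i for i in range(1,k) if st[i,4]>8 and 260<c[i][0]<390 and 110<c[i][1]<240]
    print(n,[(st[i].tolist()) for i in keep])
    ys,xs=np.nonzero(np.isin(l,keep)); P=np.array([onz("wrist",(x,y),z,T) for x,y in zip(xs,ys)])[:,:2]
    a=.644;e=np.array([-np.cos(a),-np.sin(a)]);f=np.array([-e[1],e[0]])
    # ring: robust circle fit (mean radius ~29.5mm) 
    from scipy.optimize import least_squares
    r=least_squares(lambda c:np.hypot(*(P-c[:2]).T)-c[2],[.483,.0075,.029],loss="soft_l1",f_scale=.002).x
    print("ring",r, "lateral extents",((P-r[:2])@f).min(),((P-r[:2])@f).max(),"fwd",((P-r[:2])@e).min(),((P-r[:2])@e).max())
E
```

```text
w1a [[289, 165, 24, 50, 284], [327, 165, 24, 50, 286], [294, 219, 11, 15, 83], [335, 220, 11, 14, 68]]
ring [0.48273626 0.00738743 0.0311999 ] lateral extents -0.03160805389377996 0.031736094539840366 fwd -0.03147735455690179 0.041688344671589606
w1b [[296, 120, 64, 55, 690], [301, 180, 11, 17, 85], [344, 180, 12, 16, 91]]
ring [0.48263813 0.00739505 0.03140484] lateral extents -0.031884167322952725 0.031200594305265863 fwd -0.03252039045084264 0.04352677038081053
```

View pics/wc.png

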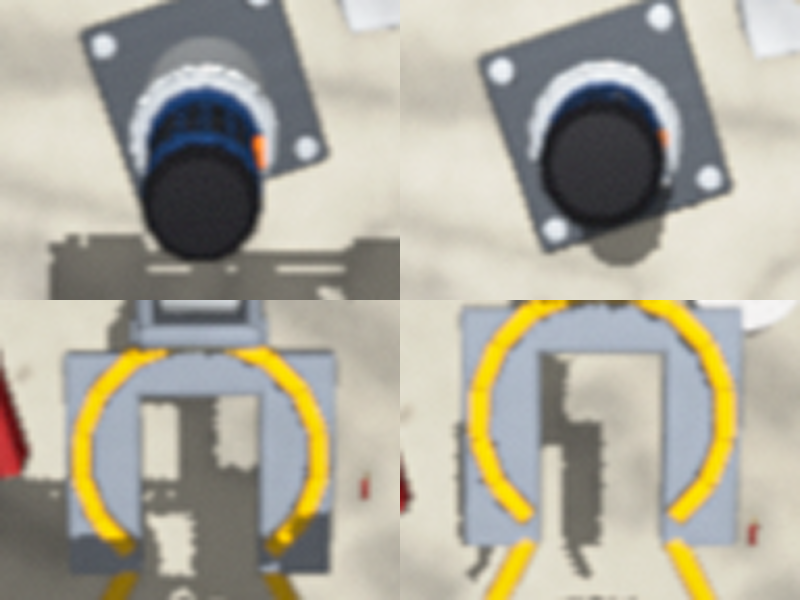

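w0a: the cap centre is at crop (201,203), which is pixel (318.2,192.7). w0b: the cap is at (318.5,147.1) and the foot centre at about (319.7,137.8). The yoke ring is clean and symmetric about the arm line. Next: grasp and lift.

```bash
python3 - <<'E'
from h import *
Ta,Tb=np.load("w0a.npy"),np.load("w0b.npy")
ca,cb=onz("wrist",(318.2,192.7),.208,Ta),onz("wrist",(318.5,147.1),.208,Tb)
print(ca,cb,"foot",onz("wrist",(319.7,137.8),.008,Tb),"tri",tri([ray("wrist",(318.2,192.7),Ta),ray("wrist",(318.5,147.1),Tb)]))
c=(ca+cb)/2; q=quat(.643)
move_pose([c[0],c[1],.26],q); movel([c[0],c[1],.154],v=.1); wait(.5)
f0=get_ft_force();print("f0",f0,get_tcp_pos(),get_time())
command_gripper(0.0);wait(.3);print(get_grip_width()*88,get_finger_force(),get_ft_force())
np.save("f0.npy",f0)
movel([c[0],c[1],.336],v=.08);wait(1.0)
f=np.mean([get_ft_force() for _ in range(5)],0);print("lifted",f,"W",f0[2]-f[2],get_grip_width()*88,get_tcp_pos(),get_time())
E
```

```text
[ 0.43231208 -0.25127658  0.208     ] [ 0.43146602 -0.25122032  0.208     ] foot [ 0.43114213 -0.25174558  0.008     ] tri [ 0.43103526 -0.25120386  0.20252304]
f0 [ 0.89472752  0.42372093 -1.02218715] [ 0.43188518 -0.25126088  0.15406437] 7.775
33.693829603640154 29.96600265672896 [-2.40618337  2.91795322  1.46985231]
lifted [ 0.18610013  0.227073   -4.47941404] W 3.4572268867392637 33.48171315057911 [ 0.43189421 -0.25125016  0.33599082] 12.3833
```

```bash
python3 - <<'E'
from h import *
u=np.array([np.cos(.643),np.sin(.643)]);s=np.array([.4827,.0074])
def go(d,z=.336,**k): p=s+u*d; return movel([p[0],p[1],z],**k)
go(-.10,v=.15); go(-.006,v=.06); wait(.4)
print(get_ft_force(),get_time())
T=wristT();w=read_camera("wrist");t=read_camera("top");sc=read_camera("scene")
np.save("w2.npy",T);cv2.imwrite("pics/w2.png",w[:,:,::-1])
P=proj("scene",np.array([[*s,.28]]))[0].astype(int);Q=proj("top",np.array([[*s,.28]]))[0].astype(int)
a=cv2.resize(sc[P[1]-40:P[1]+35,P[0]-50:P[0]+50,::-1],(400,300),interpolation=cv2.INTER_CUBIC)
b=cv2.resize(t[Q[1]-37:Q[1]+38,Q[0]-50:Q[0]+50,::-1],(400,300),interpolation=cv2.INTER_CUBIC)
cv2.imwrite("pics/i2.png",np.vstack([np.hstack([a,b]),cv2.resize(w[:,:,::-1],(800,500))[50:350]]))
E
```

```text
[-0.07848364 -0.08998895 -3.71902667] 15.9917
```

View pics/i2.png

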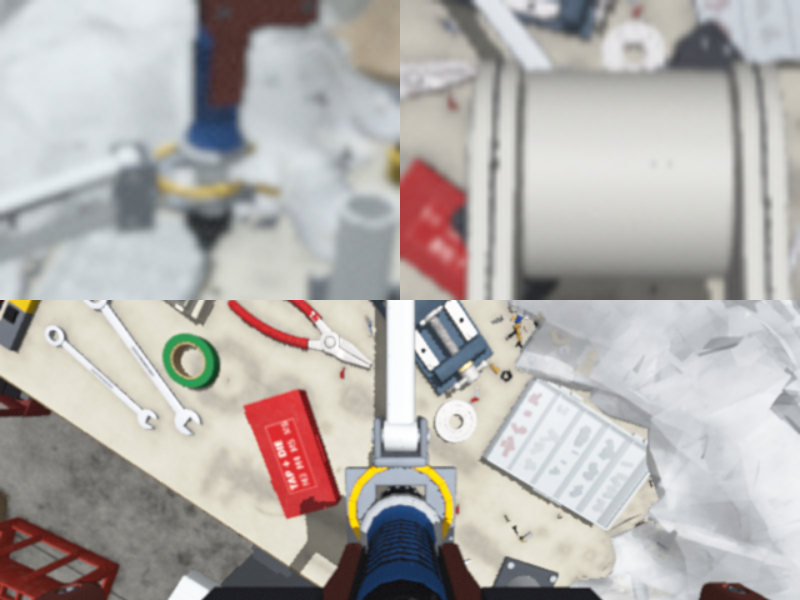

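The driver is in the slot above the rim, laterally centred: collar at wrist (400,505), ring centre (400,500). Now I'll feel for the slot end and back off 3 mm.

```bash
python3 - <<'E'
from h import *
def ft(n=10):
    a=[]
    for _ in range(n): a.append(get_ft_force()); wait(.03)
    a=np.array(a);return a.mean(0).round(2),a.std(0).round(2)
u=np.array([np.cos(.643),np.sin(.643)]);s=np.array([.4827,.0074])
print(ft())
p=s+u*.008
print(movel([p[0],p[1],.336],v=.012,until_force=1.8)); wait(.2)
x=np.array(get_tcp_pos());print("d",(x[:2]-s)@u,"lat",(x[:2]-s)@[-u[1],u[0]],ft(5),get_time())
E
```

```text
(array([ 0.08,  0.01, -4.09]), array([0.49, 0.24, 0.42]))
True
d 0.005784728850378647 lat 0.0007900863242645435 (array([-0.35, -0.15, -4.02]), array([0.21, 0.33, 0.29])) 17.8417
```

```bash
python3 - <<'E'
from h import *
def ft(n=8):
    a=[]
    for _ in range(n): a.append(get_ft_force()); wait(.02)
    return np.mean(a,0)
u=np.array([np.cos(.643),np.sin(.643)]);s=np.array([.4827,.0074])
for d in (.003,.0045,.0055,.0062,.0069,.0076):
    p=s+u*d; movel([p[0],p[1],.336],v=.012); f=ft(); x=np.array(get_tcp_pos())
    print(d,((x[:2]-s)@u).round(5),"fu",(f[:2]@u).round(2),"flat",(f[:2]@[-u[1],u[0]]).round(2),get_time())
    if f[:2]@u<-2.5: break
E
```

```text
0.003 0.00301 fu -0.24 flat 0.09 18.4083
0.0045 0.00448 fu -0.06 flat 0.21 18.8167
0.0055 0.0055 fu -0.07 flat -0.09 19.2
0.0062 0.0062 fu 0.34 flat -0.48 19.5833
0.0069 0.00677 fu -0.77 flat -0.06 19.9667
0.0076 0.00727 fu -3.38 flat -0.08 20.35
```

```bash
python3 - <<'E'
from h import *
u=np.array([np.cos(.643),np.sin(.643)]);s=np.array([.4827,.0074])
p=s+u*.0035; movel([p[0],p[1],.336],v=.02); wait(.2)
T=wristT();w=read_camera("wrist")[:,:,::-1];np.save("w3.npy",T);cv2.imwrite("pics/w3.png",w)
sc=read_camera("scene")[:,:,::-1];cv2.imwrite("pics/s3.png",sc)
P=proj("scene",np.array([[*s,.28]]))[0].astype(int)
w=w.copy()
a=cv2.resize(w[140:260,270:370],(500,600),interpolation=cv2.INTER_CUBIC);b=cv2.resize(sc[P[1]-50:P[1]+50,P[0]-25:P[0]+25],(300,600),interpolation=cv2.INTER_CUBIC)
cv2.imwrite("pics/i3.png",np.hstack([a,b]))
for nm,d,z in(("collar far top edge if axis=TCP",.0035+.024,.298),("collar far bottom",.0035+.024,.29),("rim in",.027,.28),("rim out",.0315,.28),("slot end",-.0+.015,.275),("shoulder",.0035+.0195,.309)):
    print(nm,proj("wrist",np.array([[*(s+u*d),z]]),T).round(1))
E
```

```text
collar far top edge if axis=TCP [[320.2 196.4]]
collar far bottom [[320.2 193.7]]
rim in [[320.3 191.2]]
rim out [[320.3 185.3]]
slot end [[320.3 204.9]]
shoulder [[320.1 207.1]]
```

View pics/i3.png

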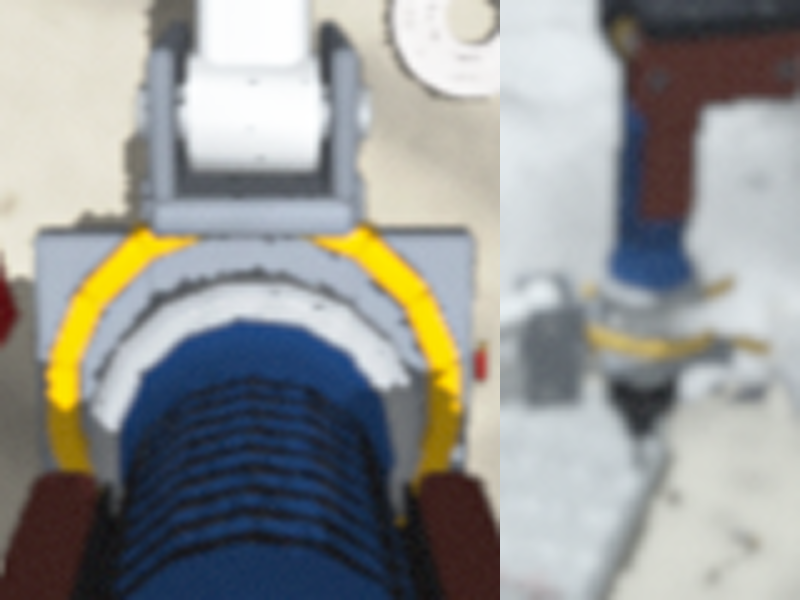

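Touch puts the seat centre at d≈3.7 mm. The image agrees: collar edge at crop row 278, rim inner edge around 234, lateral error about 0.4 mm. Now lowering along the arc while watching the load.

```bash
cat >> h.py <<'E'
U=np.array([np.cos(.643),np.sin(.643)]);S=np.array([.4827,.0074])+U*.0037
def ft(n=12):
    a=[]
    for _ in range(n): a.append(get_ft_force()); wait(.02)
    return np.mean(a,0)
def arc(q,v=.025):
    p=S-U*.27*(np.cos(.28-q)-np.cos(.28)); movel([p[0],p[1],.047+.201+.27*np.sin(.28-q)],v=v)
def show(tag):
    f=ft(); print(tag,"fu %.2f flat %.2f fz %.2f"%(f[:2]@U,f[:2]@[-U[1],U[0]],f[2]),np.round(get_tcp_pos(),4),get_time(),flush=True); return f
E
python3 - <<'E'
from h import *
movel([*S,.330],v=.02);show("hi")
for z in(.326,.3235):
    movel([*S,z],v=.015);f=show(z)
for q in(0,.02,.05,.08):
    arc(q,.02);f=show(q)
    if abs(f[:2]@U)>4 or f[2]>2: break
E
```

```text
hi fu 0.04 flat -0.14 fz -3.58 [0.4857 0.0096 0.3301] 21.6583
0.326 fu -0.02 flat 0.01 fz -3.65 [0.4857 0.0096 0.326 ] 22.275
0.3235 fu 0.10 flat -0.05 fz -3.88 [0.4857 0.0096 0.3235] 22.7917
0 fu 0.03 flat 0.21 fz -3.99 [0.4857 0.0096 0.3226] 23.2417
0.02 fu 0.09 flat 0.28 fz -2.49 [0.4846 0.0088 0.3175] 23.8583
0.05 fu -0.03 flat 0.52 fz -2.34 [0.4829 0.0076 0.3096] 24.6167
0.08 fu -0.10 flat 0.14 fz -1.73 [0.4815 0.0066 0.3017] 25.375
```

```bash
python3 - <<'E'
from h import *
for q in(.12,.15,.17):
    arc(q,.02);wait(.2);f=show(q)
wait(.3);print(ft(30).round(2),get_time())
E
```

```text
0.12 fu -1.00 flat 0.13 fz -1.30 [0.48   0.0054 0.2911] 26.4667
0.15 fu -1.21 flat 0.03 fz -0.77 [0.479  0.0047 0.283 ] 27.425
0.17 fu -1.24 flat 0.09 fz -0.54 [0.4785 0.0043 0.2777] 28.2417
[-1.22 -0.58 -0.36] 29.0417
```

```bash
python3 - <<'E'
from h import *
import h
for b in (.0007,.0014):
    S2=S-U*b; h.S=S2; h.arc(.185,.015); wait(.2); f=show(b)
    if f[:2]@U>-.5: break
print(ft(40).round(2),get_time())
E
```

```text
0.0007 fu 1.92 flat -0.23 fz -0.39 [0.4779 0.0037 0.2737] 29.8667
[ 1.88  0.94 -0.53] 30.5333
```

```bash
python3 - <<'E'
from h import *
import h
h.S=S-U*.0003; h.arc(.19,.015); wait(.3); show("pre"); f=ft(30);print(f.round(2))
sc=read_camera("scene")[:,:,::-1];w=read_camera("wrist")[:,:,::-1]
P=proj("scene",np.array([[*S,.24]]))[0].astype(int)
a=cv2.resize(w[140:260,270:370],(500,600),interpolation=cv2.INTER_CUBIC);b=cv2.resize(sc[P[1]-50:P[1]+50,P[0]-25:P[0]+25],(300,600),interpolation=cv2.INTER_CUBIC)
cv2.imwrite("pics/i4.png",np.hstack([a,b]));print(get_time())
E
```

```text
pre fu 0.17 flat 0.48 fz -0.72 [0.4777 0.0038 0.2722] 31.2833
[-0.54  0.08 -0.61]
31.8833
```

View pics/i4.png

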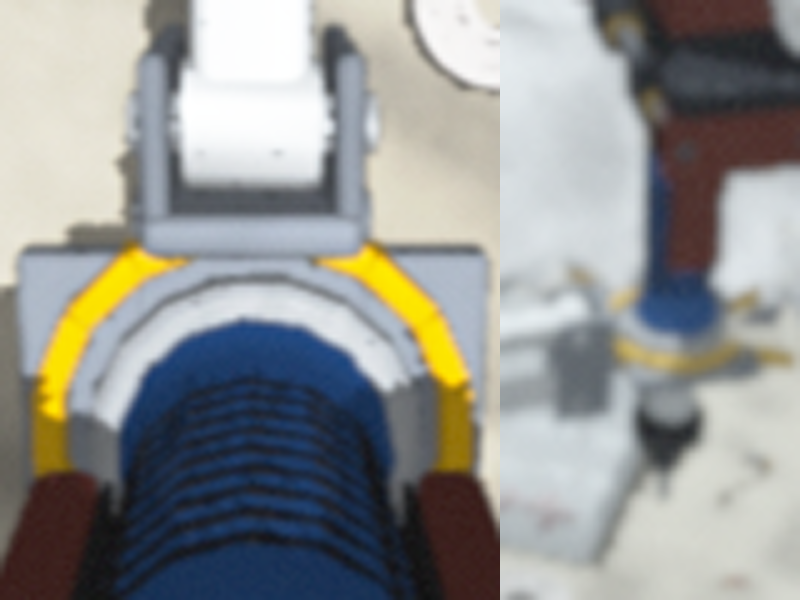

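The collar is seated inside the rim and the load is almost all on the arm. I'll release now.

```bash
python3 - <<'E'
from h import *
import h
h.S=S-U*.0004; h.arc(.195,.015); wait(.3); show("pre")
command_gripper(.8); print(get_time()); wait(1.0); show("free")
p=get_tcp_pos()
movel([p[0],p[1],p[2]+.13],v=.08); wait(.5); show("base")
T=wristT();sc=read_camera("scene")[:,:,::-1];w=read_camera("wrist")[:,:,::-1]
P=proj("scene",np.array([[*S,.24]]))[0].astype(int)
a=cv2.resize(w[80:320,220:420],(500,600),interpolation=cv2.INTER_CUBIC);b=cv2.resize(sc[P[1]-50:P[1]+50,P[0]-25:P[0]+25],(300,600),interpolation=cv2.INTER_CUBIC)
cv2.imwrite("pics/i5.png",np.hstack([a,b]));print(get_time())
E
```

```text
pre fu -0.74 flat -0.40 fz -0.08 [0.4778 0.0036 0.2709] 32.6333
33.375
free fu 0.12 flat -0.04 fz -0.13 [0.4777 0.0037 0.2709] 34.575
base fu 0.14 flat -0.04 fz 0.12 [0.4777 0.0037 0.4009] 37.05
37.15
```

View pics/i5.png

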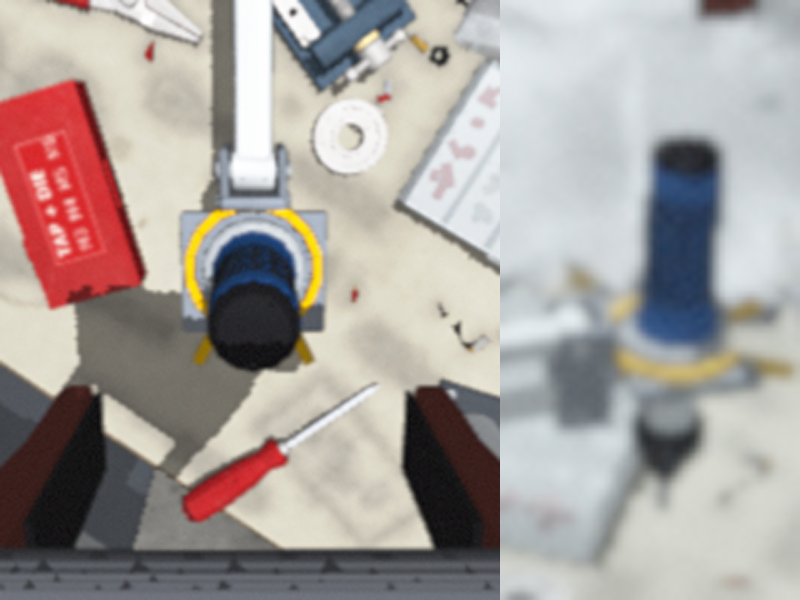

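The driver hangs upright and seated in the rim, and the gripper is well clear. I'll let it settle, then hand in.

```bash
python3 - <<'E'
from station import *
wait(4.0);print(get_time());print(job_done())
E
```

```text
41.15
the job is handed in; nothing more can be done
None
```

The driver is hanging upright in the yoke with its collar down inside the rim; I let go once the arm carried it, waited for it to settle, and handed the job in at 41.15 s of the 53 s allowed. The station has not reported a verdict.

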